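# Shut the test drawer of the rapid reader and start the test

### The arm

A 6-joint arm with a two-finger parallel gripper is mounted at the origin on the work surface. World frame = base frame: x ahead of the robot, y to its left, z up, the work surface at z = 0. Lengths are in mm, angles in rad, forces in N, time in s.
With the tool pointing down it reaches from about 350 to 775 mm from the base axis. Payload 7.3 kg.
Tool frame: the origin (TCP) lies at the very end of the fingers, on their centre line; the grasp point (between the pads) lies 19 mm behind it; z points along the fingers, y is the line along which they close (so a half turn about z gives the same grasp; the last joint's range is limited). The gripper opens to 92 mm and grips with 3 to 60 N. Pads are 19 mm wide; open, the fingers measure 130 mm over their backs; the gripper's body (75 mm by 190 mm) begins 47 mm behind the grasp point.
Start: joints at [-1.319, 0.342, 1.524, -0, 1.275, -0.146], TCP at [203.404, -484.016, 226.741] pointing down, gripper open.
Joint ranges: [-2.53, 2.53], [-0.77, 2.02], [0.04, 2.7], [-1, 4.14], [0.28, 2.66], [-3.11, 3.11]. Speed limits (rad/s): [2.57, 2.57, 3.14, 3.14, 3.14, 3.14].

### API

Orientations are given as [roll, pitch, yaw] about the fixed x, y, z axes, in that order (R = Rz(yaw) Ry(pitch) Rx(roll)).
In Python, from plant import * gives the robot as it stands.
- The arm moves only by the tool arm_command, never from a script. Its arguments are lists of equal length, an entry for each row: "gripper": the finger opening in mm, from 0 to 91.8; "dp": the shift along the tool's x, y, z in units of 25 mm (1.0 is 25 mm), a list of three; "twist": the turn about the tool's z in units of 5 degrees (1.0 is 5 degrees). A call has exactly 5 rows; each row shifts and turns the commanded pose from where the row before left it, along the tool's axes as they then stand; what a row does not reach is not made up. A row lasts 1/8 s, in which the tool goes at most 62.5 mm and 10.7 degrees, less where a joint would pass 70% of its speed; a pose out of reach is approached as far as the arm can. A call is refused whole if a number of a shift passes 1 or a number of a turn 1, either way. A call with a gripper value outside its range is refused whole. The fingers move at their own pace and stop on an object; the grip force is fixed at half the most. Time passes only in rows, so rows that do not move let the fingers close, or fill a call up. It gives the time, the measured TCP pose, the force, the opening and the grip force at its end, in the units of the state.
- get_obs(): the state, without advancing time (a new reading comes with each control period).
- capture(name): name is "scene" or "top" or "wrist"; returns the picture (480x640x3 uint8, red, green, blue); there is no depth.
- get_calibration(name): a dict with "mtx" (3x3 intrinsics, pixels), "position" and "attitude" of the camera in the world; the wrist camera has in their place "mount" (4x4, takes a point from camera to tool coordinates, whose origin is the TCP and whose axes are the flange's). Camera axes: x right, y down, z forward; pixel columns grow to the right and rows downward; lengths in mm; the calibration is good to about 2 mm. The wrist camera is an equidistant fisheye: a pixel r from the principal point sees the ray r / f radians off the axis. A picture is of the moment at which its call begins: read the wrist's pose just before it. get_calibration takes no time and is no camera call.
- close_job(): hands the job in; it is judged then, once.
The state is a dict: "time": time; "joint_positions": joint angles; "dq": joint speeds; "tau": joint torques, N m; "tool_pos": TCP position; "tcp_rot": TCP orientation; "contact_force": force on the tool from outside, world axes, zero at the start; "moment": the same for the moment, N m; "grip_width": finger opening in mm; "finger_force": force on a finger pad.
Only numpy, scipy, OpenCV 4.12 (cv2) and the standard library are available. Lean on these libraries where they do the work, as an engineer would, in place of code of your own. Each camera call takes 0.05 s, during which the arm holds its last target. There are 200 camera calls.

### The job

The test cartridge already lies in the open drawer of the rapid-test reader. With the fingertips, push the drawer all the way in to its stop without ramming it, then let it go so that it springs back and stays on its catch, and only then press the green start key and let it come up again. Do not touch the cartridge, and leave the tube rack, the bottle and the carton as they stand.

Things in the scene. Friction and masses are not known exactly. Their poses are not given: they have to be found in the camera images.
- reader: White rapid-test reader, fixed to the bench, 230 mm wide (y), 265 mm deep (x). Origin: bottom centre of its front face, at bench height; x points into the machine, in the direction the drawer is pushed; y to the left, z up. Low front part 62 mm high from x = 0 to 120 mm; behind it a sloping screen console up to 135 mm high
- reader_front (a point): Middle of the reader's front face, at the height of its low top (62 mm). The drawer runs in a 120 mm wide opening between two cheeks whose front faces lie here (x = 0 of the reader). Over the drawer the top is cut back 38 mm as a finger recess open to above, so fingers pointing down can follow the drawer 20 mm past the cheeks' faces
- drawer (a joint): Travel of the drawer along the reader's +x, m: 0 = out, as at the start (front plate 30 mm before the cheeks); 0.050 = in, at its stop (20 mm inside). A spring drives it out, 3 N at 0 to 7 N at 0.050, damped; up to 2 N more over a catch ramp from 0.008 to 0.030. Let go from deeper, it springs back and stays on the one-way catch at 0.030, plate flush with the cheeks; let go sooner, it springs out
- drawer_face (a point): Middle of the outer (pushed) face of the drawer's front plate, 31 mm above the bench; moves with the drawer. The plate is blue, 112 mm wide, 38 mm high (12 to 50 mm above the bench), 8 mm thick, upright, facing the reader's -x. Axes as the reader's. Nothing is in front of it
- drawer_bay (a point): Middle of the floor of the cartridge pocket in the drawer, 30 mm behind the drawer's front face and 8 mm to the right of its middle, 20 mm above the bench; moves with the drawer. Axes as the reader's. Pocket walls 4 mm high leave 1 mm of play round the cartridge
- cartridge: Loose white test cartridge, 34 mm (x) by 56 mm (y) by 8 mm high, about 18 g, lying in the drawer's pocket. Origin: centre of its underside. Not to be touched
- start_key (a joint): Travel of the green start key, in m: 0 = up, 0.004 = fully down; springs back. About 1 N starts it moving and 3.6 N holds it down
- start_key_top (a point): Centre of the top of the round green start key, 28 mm across, on the reader's low top: 70 mm behind the front face, 87 mm to the right of the middle, 68 mm above the bench, pressed straight down
- tube_rack: White rack with purple-capped blood tubes, 46 by 112 mm (x, y), 84 mm high over the caps, loose, standing near the reader. Origin: centre of its underside
- control_bottle: White bottle with a red cap, 36 mm across, 75 mm high, loose, standing near the reader. Origin: centre of its underside
- carton: White and blue cardboard carton, 62 by 95 mm (x, y), 55 mm high, loose, standing near the reader. Origin: centre of its underside
Mind the look-alikes: they are no part of the job. Leave any orange or turquoise look-alike of the carton alone.

How it is judged:
By the outcome, as a careful person would: the job done as asked, in the order asked, and still so for the second after the job is handed in, with the robot touching nothing.
It also fails if it takes over 48 s, if anything falls off the work surface, if the arm or the gripper's body presses on something with over 40 N, if the wrist force passes 120 N, or if a joint passes its speed limit or range.

## Working session

There is one attempt and no reset: what is moved stays moved. The work goes in short steps, Python scripts to look and compute and a tool call to move; the robot and the scene stay as the last step left them, time stands still between calls to the robot, and variables do not carry over. Pictures are saved under pics/ and viewed, at most 10 in all, crops included, and the job is handed in when it is done.

Besides the shell and the picture viewer there is one more tool, called after "Call:" in YAML: its name, and indented under it one key for each argument. arm_command: Moves the arm, as the interface text tells. Its arguments: {"type":"object","properties":{"gripper":{"type":"array"},"dp":{"type":"array"},"twist":{"type":"array"}},"required":["gripper","dp","twist"]}

```bash
mkdir -p pics; python3 - <<'E'
from plant import *
import cv2
o=get_obs();print(o)
for n in("scene","top"):
    cv2.imwrite(f"pics/{n}0.png",capture(n)[:,:,::-1]);print(n,get_calibration(n))
print(get_calibration("wrist"))
E
```

```text
{'time': 0.0, 'joint_positions': array([-1.31899913e+00,  3.42722896e-01,  1.52503688e+00,  1.64023343e-06,
        1.27540369e+00, -1.46017092e-01]), 'dq': array([ 4.00604562e-05,  3.94765341e-04, -1.55297005e-03,  1.91277394e-04,
        8.93861757e-04,  1.99626521e-03]), 'tau': array([-3.87607565e-05, -4.31239772e+01, -2.44225395e+01,  7.15652341e-02,
        5.58597723e-02, -1.32559417e-04]), 'tool_pos': array([ 203.29457927, -483.58783192,  226.03794948]), 'tcp_rot': array([-3.14003879e+00, -2.30102523e-04,  3.97813630e-01]), 'contact_force': array([-0.41821397, -0.93159708,  0.75010756]), 'moment': array([-0.03339452, -0.02571698, -0.03314288]), 'finger_force': 0.0, 'grip_width': 91.68318288957377}
scene {'mtx': array([[450.44493942,   0.        , 317.58330856],
       [  0.        , 450.44493942, 239.88137646],
       [  0.        ,   0.        ,   1.        ]]), 'position': array([1165.18558671,  159.74012518,  573.09680237]), 'attitude': array([-2.2098636 ,  0.01626898,  1.7385616 ])}
top {'mtx': array([[606.32045248,   0.        , 323.52841379],
       [  0.        , 606.32045248, 235.84597514],
       [  0.        ,   0.        ,   1.        ]]), 'position': array([ 430.63198161,   39.40798665, 1375.07619164]), 'attitude': array([-3.06247253, -0.00611117, -1.59585133])}
{'mtx': array([[371.64829954,   0.        , 318.77134672],
       [  0.        , 371.64829954, 236.80338689],
       [  0.        ,   0.        ,   1.        ]]), 'mount': array([[ 1.19899458e-03, -9.62550632e-01, -2.71099324e-01,
         7.25045372e+01],
       [ 9.99999220e-01,  1.05957561e-03,  6.60637824e-04,
         1.25320757e+00],
       [-3.48647124e-04, -2.71099904e-01,  9.62551152e-01,
        -1.58855710e+02],
       [ 0.00000000e+00,  0.00000000e+00,  0.00000000e+00,
         1.00000000e+00]])}
```

View pics/top0.png

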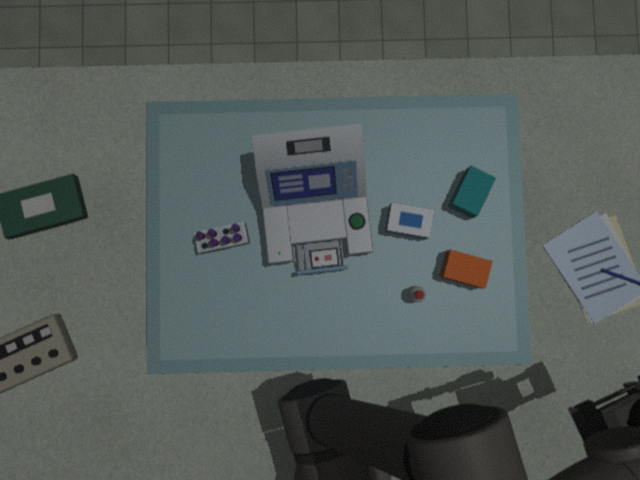

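View pics/scene0.png

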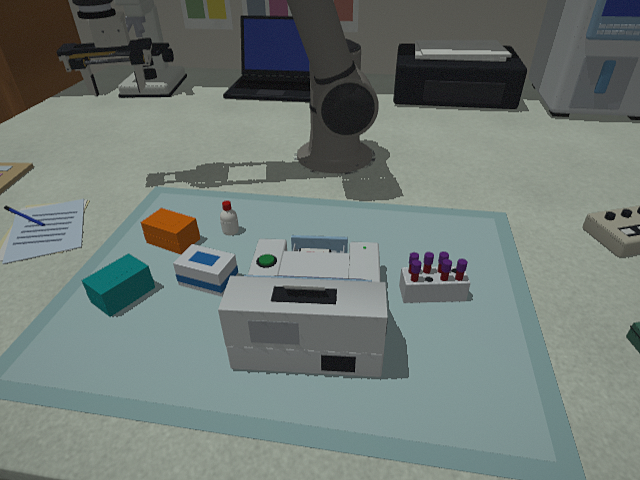

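The top view shows the reader at centre with its drawer at about (320,260) and the green key at (357,221). The bottle is at (415,294), the white/blue carton at (410,220), the rack at (222,237). The orange (466,268) and turquoise (472,191) look-alikes are not needed. There is only one drawer and one green key. Next is one close crop with first estimates.

```bash
cat > h.py <<'E'
import numpy as np,cv2
from scipy.spatial.transform import Rotation as R
from plant import *
def pt(cam,u,v,z):
    c=get_calibration(cam);d=R.from_euler('xyz',c['attitude']).as_matrix()@np.linalg.inv(c['mtx'])@[u,v,1]
    p=np.array(c['position']);return p+d*(z-p[2])/d[2]
def wpt(o,u,v,z):
    c=get_calibration('wrist');K=c['mtx'];x=(u-K[0,2])/K[0,0];y=(v-K[1,2])/K[1,1];r=np.hypot(x,y)
    d=np.array([x/r*np.sin(r),y/r*np.sin(r),np.cos(r)]);M=c['mount'];T=R.from_euler('xyz',o['tcp_rot']).as_matrix()
    d=T@M[:3,:3]@d;p=T@M[:3,3]+o['tool_pos'];return p+d*(z-p[2])/d[2]
E
python3 - <<'E'
from h import *
im=cv2.imread('pics/top0.png')
cv2.imwrite('pics/c1.png',cv2.resize(im[190:310,245:405],None,fx=5,fy=5,interpolation=cv2.INTER_CUBIC))
g=im.astype(int);m=((g[:,:,1]>g[:,:,2]+30)&(g[:,:,1]>g[:,:,0]+20));m[:, :340]=0;m[:,375:]=0;m[:200]=0;m[240:]=0
v,u=np.nonzero(m);print(u.mean(),v.mean(),len(u),pt('top',u.mean(),v.mean(),68))
for n,a in dict(L=(269,263,62),R=(372,252,62),pl=(293,275,50),pr=(347,268,50),bot=(419,294,75)).items():print(n,pt('top',*a))
E
```

```text
356.8556701030928 220.6701030927835 97 [565.24674215 -44.21968907  68.        ]
L [478.49028121 148.19897772  62.        ]
R [496.78888942 -75.44513463  62.        ]
pl [451.47663181  97.37457454  50.        ]
pr [463.78619566 -20.79463569  50.        ]
bot [ 403.85413377 -171.93901736   75.        ]
```

View pics/c1.png

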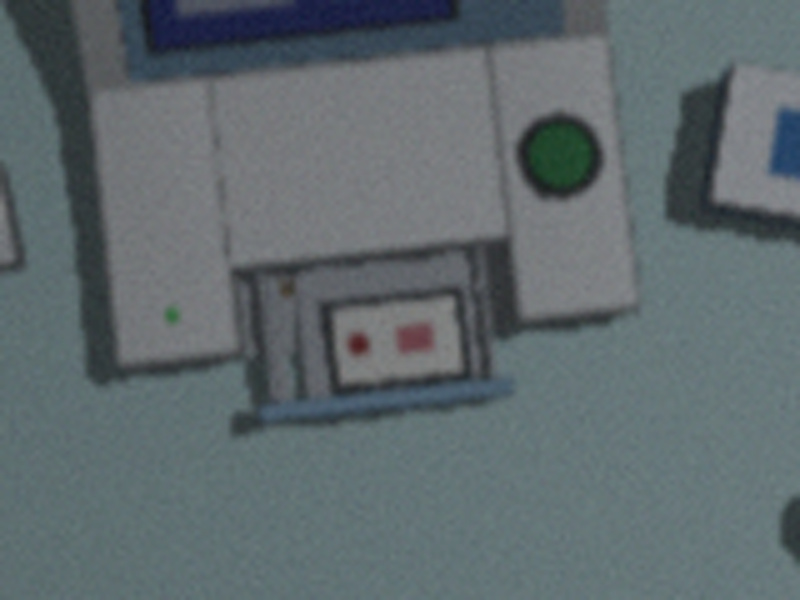

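Reader pose: yaw about 0.082, front centre about (487.6, 36.4). That predicts the key at (564.5, −44.6), and I measured (565.2, −44.2), so they agree. I'll close the fingers, turn the tool to yaw 0.082 and approach high.

Call:
arm_command:
  gripper: [0,0,0,0,0]
  dp:
    - [0.5,-0.5,0]
    - [1,-0.8,0]
    - [1,-0.8,0]
    - [1,-0.8,0]
    - [1,-1,0]
  twist: [1,1,1,0.6,0]

```text
time: 0.72
tool_pos: [293.1, -364.8, 226.4]
tcp_rot: [-3.141, 0.0, 0.083]
contact_force: [-0.3, 0.7, -0.9]
grip_width: 46.7
finger_force: 0.0
```

Call:
arm_command:
  gripper: [0,0,0,0,0]
  dp:
    - [0.7,-1,0]
    - [0.7,-1,0]
    - [0.7,-1,0]
    - [0.7,-1,0]
    - [0.7,-1,0]
  twist: [0,0,0,0,0]

```text
time: 1.35
tool_pos: [369.6, -232.8, 226.5]
tcp_rot: [-3.141, 0.0, 0.084]
contact_force: [0.6, -0.2, -0.5]
grip_width: 0.6
finger_force: 0.0
```

Call:
arm_command:
  gripper: [0,0,0,0,0]
  dp:
    - [0.2,-1,0]
    - [0.2,-1,0]
    - [0.2,-1,0]
    - [0.2,-1,0]
    - [0.2,-1,0]
  twist: [0,0,0,0,0]

```text
time: 1.98
tool_pos: [383.6, -106.3, 226.5]
tcp_rot: [-3.141, 0.001, 0.084]
contact_force: [0.4, 0.3, -0.3]
grip_width: -0.1
finger_force: 0.0
```

Call:
arm_command:
  gripper: [0,0,0,0,0]
  dp:
    - [0.5,-1,0]
    - [0.5,-1,0]
    - [0.4,-1,0]
    - [0,-1,0]
    - [0,-1,0]
  twist: [0,0,0,0,0]

```text
time: 2.6
tool_pos: [408.0, 21.2, 226.4]
tcp_rot: [-3.142, 0.001, 0.084]
contact_force: [-0.3, -0.5, 0.4]
grip_width: 0.4
finger_force: 0.0
```

Call:
arm_command:
  gripper: [0,0,0,0,0]
  dp:
    - [0,-0.3,0.5]
    - [0,0,0.5]
    - [0,0,0]
    - [0,0,0]
    - [0,0,0]
  twist: [0,0,0,0,0]

```text
time: 3.22
tool_pos: [407.9, 27.3, 202.0]
tcp_rot: [3.141, -0.001, 0.083]
contact_force: [0.4, 0.0, 0.2]
grip_width: 0.3
finger_force: 0.0
```

```bash
python3 - <<'E'
from h import *
o=get_obs();im=capture('wrist')[:,:,::-1];cv2.imwrite('pics/w1.png',im);print(o['tool_pos'],o['tcp_rot'])
np.save('o1.npy',np.r_[o['tool_pos'],o['tcp_rot']])
E
```

```text
[407.93117103  27.30662047 201.95518207] [ 3.14129109e+00 -6.15446714e-04  8.28898933e-02]
```

View pics/w1.png

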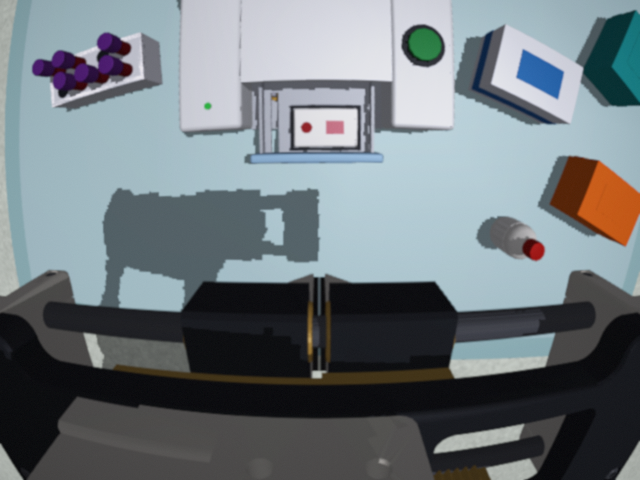

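The wrist view shows the drawer plate edge from (250,159) to (383,158), front corners at (181,131) and (452,129), and the key at (424,45). The cartridge is in its pocket.

```bash
python3 - <<'E'
from h import *
a=np.load('o1.npy');o=dict(tool_pos=a[:3],tcp_rot=a[3:])
for n,p in dict(L=(181,131,62),R=(452,129,62),pl=(250,156,50),pr=(383,155,50),key=(424,44,68),key2=(424,42,68)).items():print(n,wpt(o,*p))
E
```

```text
L [478.29544994 146.39523133  62.        ]
R [498.56259872 -77.2958515   62.        ]
pl [459.0650109   88.01010345  50.        ]
pr [469.18333629 -23.21223259  50.        ]
key [564.85571815 -45.27533336  68.        ]
key2 [566.58076158 -45.16706081  68.        ]
```

Call:
arm_command:
  gripper: [0,0,0,0,0]
  dp:
    - [0,-0.1,1]
    - [0,-0.1,1]
    - [0,0,1]
    - [0,0,1]
    - [0,0,1]
  twist: [0,0,0,0,0]

```text
time: 3.9
tool_pos: [407.7, 32.6, 76.2]
tcp_rot: [3.141, -0.001, 0.083]
contact_force: [-0.3, 0.1, -0.4]
grip_width: 0.4
finger_force: 0.0
```

Call:
arm_command:
  gripper: [0,0,0,0,0]
  dp:
    - [0,0,1]
    - [0,0,0.9]
    - [0.5,0,0]
    - [0.4,0,0]
    - [0,0,0]
  twist: [0,0,0,0,0]

```text
time: 4.53
tool_pos: [431.7, 34.5, 30.2]
tcp_rot: [3.141, -0.003, 0.084]
contact_force: [0.4, -0.4, 0.5]
grip_width: 0.6
finger_force: 0.0
```

Call:
arm_command:
  gripper: [0,0,0,0,0]
  dp:
    - [0.16,0,0]
    - [0.16,0,0]
    - [0.16,0,0]
    - [0.16,0,0]
    - [0.16,0,0]
  twist: [0,0,0,0,0]

```text
time: 5.15
tool_pos: [448.7, 36.3, 29.0]
tcp_rot: [-3.141, 0.003, 0.084]
contact_force: [-3.7, -1.4, 2.7]
grip_width: 0.4
finger_force: 2.0
```

Call:
arm_command:
  gripper: [0,0,0,0,0]
  dp:
    - [0.12,0,0]
    - [0.12,0,0]
    - [0.12,0,0]
    - [0.12,0,0]
    - [0.12,0,0]
  twist: [0,0,0,0,0]

```text
time: 5.78
tool_pos: [463.3, 37.6, 29.0]
tcp_rot: [-3.141, 0.003, 0.084]
contact_force: [-7.8, -0.9, 5.0]
grip_width: 0.4
finger_force: 3.5
```

Call:
arm_command:
  gripper: [0,0,0,0,0]
  dp:
    - [0.12,0,0]
    - [0.12,0,0]
    - [0.12,0,0]
    - [0.12,0,0]
    - [0.12,0,0]
  twist: [0,0,0,0,0]

```text
time: 6.4
tool_pos: [478.5, 38.9, 29.0]
tcp_rot: [-3.141, 0.003, 0.084]
contact_force: [-6.0, -0.3, 4.2]
grip_width: 0.6
finger_force: 3.2
```

Call:
arm_command:
  gripper: [0,0,0,0,0]
  dp:
    - [0.12,0,0]
    - [0.1,0,0]
    - [0.08,0,0]
    - [0.06,0,0]
    - [0.04,0,0]
  twist: [0,0,0,0,0]

```text
time: 7.02
tool_pos: [488.2, 39.8, 29.0]
tcp_rot: [-3.141, 0.003, 0.084]
contact_force: [-7.2, -0.3, 4.4]
grip_width: 0.1
finger_force: 3.4
```

Call:
arm_command:
  gripper: [0,0,0,0,0]
  dp:
    - [0.04,0,0]
    - [0.04,0,0]
    - [0.04,0,0]
    - [0.04,0,0]
    - [0.04,0,0]
  twist: [0,0,0,0,0]

```text
time: 7.65
tool_pos: [493.0, 40.2, 29.0]
tcp_rot: [-3.141, 0.003, 0.084]
contact_force: [-8.0, -0.9, 3.8]
grip_width: 0.4
finger_force: 3.6
```

Call:
arm_command:
  gripper: [0,0,0,0,0]
  dp:
    - [0.03,0,0]
    - [0.02,0,0]
    - [0.02,0,0]
    - [0.02,0,0]
    - [0.02,0,0]
  twist: [0,0,0,0,0]

```text
time: 8.28
tool_pos: [495.7, 40.5, 29.0]
tcp_rot: [-3.141, 0.003, 0.084]
contact_force: [-7.2, -0.6, 4.7]
grip_width: 0.5
finger_force: 3.7
```

Call:
arm_command:
  gripper: [0,0,0,0,0]
  dp:
    - [0.02,0,0]
    - [0.02,0,0]
    - [0.02,0,0]
    - [0.02,0,0]
    - [0.02,0,0]
  twist: [0,0,0,0,0]

```text
time: 8.9
tool_pos: [496.4, 40.6, 28.8]
tcp_rot: [-3.141, 0.007, 0.084]
contact_force: [-14.1, -2.6, 8.6]
grip_width: 0.4
finger_force: 6.9
```

Call:
arm_command:
  gripper: [0,0,0,0,0]
  dp:
    - [0.02,0,0]
    - [0.02,0,0]
    - [0,0,0]
    - [0,0,0]
    - [0,0,0]
  twist: [0,0,0,0,0]

```text
time: 9.52
tool_pos: [496.4, 40.6, 28.8]
tcp_rot: [-3.141, 0.009, 0.084]
contact_force: [-16.0, -2.9, 11.1]
grip_width: 0.5
finger_force: 8.0
```

The stop is confirmed: the position stands still while the force rises to 16 N. Next I let go by backing off.

Call:
arm_command:
  gripper: [0,0,0,0,0]
  dp:
    - [-0.3,0,0]
    - [-0.5,0,0]
    - [-0.8,0,0]
    - [-1,0,0]
    - [-0.4,0,0]
  twist: [0,0,0,0,0]

```text
time: 10.15
tool_pos: [425.6, 34.2, 29.4]
tcp_rot: [3.141, -0.001, 0.083]
contact_force: [0.2, 0.0, -0.0]
grip_width: 0.3
finger_force: 0.0
```

Call:
arm_command:
  gripper: [0,0,0,0,0]
  dp:
    - [0,0,-0.6]
    - [0,0,-1]
    - [0,0,-1]
    - [0,0,-1]
    - [0,0,-1]
  twist: [0,0,0,0,0]

```text
time: 10.78
tool_pos: [427.1, 34.2, 145.5]
tcp_rot: [3.141, -0.003, 0.083]
contact_force: [-0.2, 0.7, 0.4]
grip_width: 0.7
finger_force: 0.0
```

```bash
python3 - <<'E'
from h import *
o=get_obs();im=capture('wrist')[:,:,::-1];cv2.imwrite('pics/w2.png',im);print(o['tool_pos'],o['contact_force'])
E
```

```text
[427.09921397  34.22146773 145.50864561] [-0.21223375  0.69468124  0.39206424]
```

View pics/w2.png

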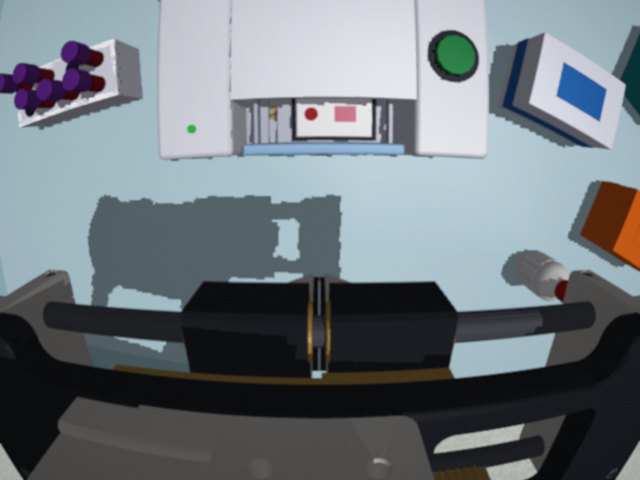

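The drawer plate (245–403, row 150) is flush with the cheek faces (row 156), so it is on the catch, and the cartridge is in place. The other objects haven't moved. On to the key.

Call:
arm_command:
  gripper: [0,0,0,0,0]
  dp:
    - [0.9,0.6,0]
    - [1,0.7,0]
    - [1,0.7,0]
    - [1,0.7,0]
    - [1,0.7,0]
  twist: [0,0,0,0,0]

```text
time: 11.45
tool_pos: [556.8, -40.9, 144.0]
tcp_rot: [3.141, -0.002, 0.083]
contact_force: [-0.2, 0.3, 1.0]
grip_width: 0.6
finger_force: 0.0
```

Call:
arm_command:
  gripper: [0,0,0,0,0]
  dp:
    - [0.35,0.2,0.5]
    - [0,0,0.8]
    - [0,0,0.5]
    - [0,0,0.3]
    - [0,0,0]
  twist: [0,0,0,0,0]

```text
time: 12.08
tool_pos: [563.9, -44.2, 91.4]
tcp_rot: [-3.141, 0.001, 0.084]
contact_force: [-0.9, 0.5, 0.3]
grip_width: 0.8
finger_force: 0.0
```

Call:
arm_command:
  gripper: [0,0,0,0,0]
  dp:
    - [0.04,0,0.3]
    - [0,0,0.3]
    - [0,0,0.16]
    - [0,0,0]
    - [0,0,0]
  twist: [0,0,0,0,0]

```text
time: 12.7
tool_pos: [565.3, -44.4, 72.9]
tcp_rot: [3.141, -0.0, 0.084]
contact_force: [-0.3, 0.3, -0.1]
grip_width: 0.4
finger_force: 0.0
```

Call:
arm_command:
  gripper: [0,0,0,0,0]
  dp:
    - [0,0,0.04]
    - [0,0,0.04]
    - [0,0,0.04]
    - [0,0,0.04]
    - [0,0,0.0]
  twist: [0,0,0,0,0]

```text
time: 13.32
tool_pos: [565.1, -44.3, 68.6]
tcp_rot: [3.142, 0.0, 0.084]
contact_force: [-0.6, 0.1, 0.2]
grip_width: 0.6
finger_force: 0.0
```

Call:
arm_command:
  gripper: [0,0,0,0,0]
  dp:
    - [0,0,0.04]
    - [0,0,0.04]
    - [0,0,0.04]
    - [0,0,0.03]
    - [0,0,0.0]
  twist: [0,0,0,0,0]

```text
time: 13.95
tool_pos: [565.3, -44.4, 65.0]
tcp_rot: [3.141, -0.0, 0.084]
contact_force: [-0.1, 1.1, 3.6]
grip_width: 0.4
finger_force: 1.4
```

Call:
arm_command:
  gripper: [0,0,0,0,0]
  dp:
    - [0,0,0.02]
    - [0,0,0.02]
    - [0,0,0]
    - [0,0,0]
    - [0,0,0.0]
  twist: [0,0,0,0,0]

```text
time: 14.58
tool_pos: [565.3, -44.3, 64.2]
tcp_rot: [3.141, -0.0, 0.084]
contact_force: [-0.9, 0.5, 4.7]
grip_width: 0.4
finger_force: 2.5
```

Call:
arm_command:
  gripper: [0,0,0,0,0]
  dp:
    - [0,0,0.02]
    - [0,0,0.02]
    - [0,0,0.02]
    - [0,0,0]
    - [0,0,0.0]
  twist: [0,0,0,0,0]

```text
time: 15.2
tool_pos: [565.4, -44.4, 64.0]
tcp_rot: [3.141, -0.001, 0.084]
contact_force: [-4.0, 0.5, 14.7]
grip_width: 0.5
finger_force: 7.2
```

The key is fully down: it stops hard at 64.0 mm with 14.7 N. I release straight up, then back away.

Call:
arm_command:
  gripper: [0,0,0,0,0]
  dp:
    - [0,0,-0.2]
    - [0,0,-0.5]
    - [0,0,-1]
    - [0,0,-1]
    - [0,0,-1]
  twist: [0,0,0,0,0]

```text
time: 15.82
tool_pos: [565.1, -44.3, 156.0]
tcp_rot: [-3.142, 0.0, 0.084]
contact_force: [0.9, 0.1, -0.0]
grip_width: 0.6
finger_force: 0.0
```

Call:
arm_command:
  gripper: [0,0,0,0,0]
  dp:
    - [-0.8,0,-0.5]
    - [-1,0,0]
    - [-1,0,0]
    - [-1,0,0]
    - [0,0,0]
  twist: [0,0,0,0,0]

```text
time: 16.45
tool_pos: [469.5, -52.2, 167.9]
tcp_rot: [-3.142, 0.0, 0.083]
contact_force: [0.5, 0.3, -0.5]
grip_width: 0.2
finger_force: 0.0
```

```bash
python3 - <<'E'
from h import *
o=get_obs();im=capture('wrist')[:,:,::-1];cv2.imwrite('pics/w3.png',im);print(o['tool_pos'],o['contact_force'])
E
```

```text
[469.49259788 -52.2386627  167.87341501] [ 0.45480027  0.34349152 -0.52041616]
```

View pics/w3.png

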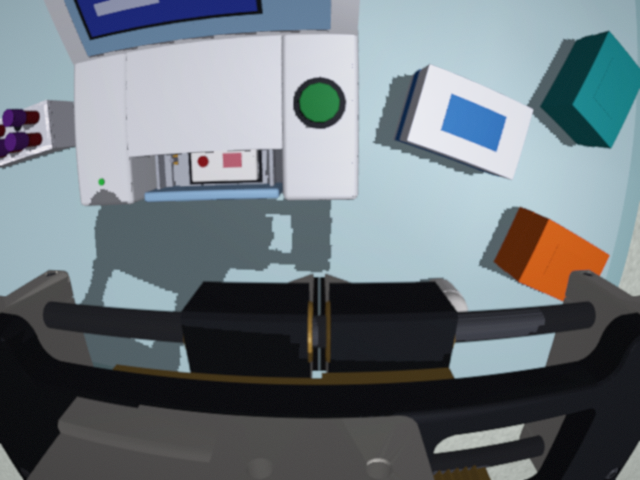

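The drawer plate (147–279, row 194) is still flush on its catch, the key (319,102) is up, and everything else is untouched. I'm handing in the job.

```bash
python3 -c "
from plant import *
print(close_job())"
```

```text
the job is handed in; nothing more can be done
None
```

I pushed the drawer to its stop at up to 16 N and it sprang back onto its catch; then I pressed the start key fully down and released it. The last picture shows the drawer flush, the key up, the cartridge in its pocket and nothing else moved; the job is handed in at about 16.5 s, with no verdict returned.

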